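Draw out the sprocket tray of a parts magazine

TASK

The narrowest of the three trays in the parts magazine has been left part-way out: push it fully home first. Then hook a fingertip behind the front lip of the widest tray and draw it out to its stop, so that the sprocket lying in it can be seen. Do this with the fingertips only: pinch and lift nothing, leave the middle tray shut and the sprocket lying in its tray, and do not disturb anything else on the bench.

Things in the scene. Friction and masses are not known exactly. Their poses are not given: they have to be found in the camera images.
- rack: parts magazine's base plate, 220 (x) x 400 (y) x 8 mm, fixed; origin at the centre of its underside, -x side is the front. Three fixed grey drawer housings stand on it side by side, 130 mm apart between centres, in any order; each 200 mm deep, open at the front, roof 68 mm above the table. An open-topped steel tray slides on rails in each; even when shut its front 50 mm stands out as an open pocket.
- narrow_lip (a point): middle of the top edge of the narrow tray's front wall (tray 48 mm wide, module 60 mm). The wall is 6 mm thick with this point at mid-thickness, and reaches 40 mm down; a bead of 3 mm radius runs along its outer top edge. x points from the front into the housing, opposite to drawing; y along the wall; z up. 56 mm above the table; moves with the tray.
- middle_lip (a point): middle of the top edge of the middle tray's front wall (tray 80 mm wide, module 92 mm). The wall is 6 mm thick with this point at mid-thickness, and reaches 40 mm down; a bead of 3 mm radius runs along its outer top edge. x points from the front into the housing, opposite to drawing; y along the wall; z up. 56 mm above the table; moves with the tray.
- wide_lip (a point): middle of the top edge of the wide tray's front wall (tray 112 mm wide, module 124 mm). The wall is 6 mm thick with this point at mid-thickness, and reaches 40 mm down; a bead of 3 mm radius runs along its outer top edge. x points from the front into the housing, opposite to drawing; y along the wall; z up. 56 mm above the table; moves with the tray.
- narrow_tray (a joint): how far the narrow tray is out, m: 0 is fully home, 0.11 is out at the stop. Starts 0.04 to 0.075 out. Slides with about 2 N of friction plus slight damping (6 N per m/s) and stays where it is left.
- middle_tray (a joint): the same for the middle tray; starts shut.
- wide_tray (a joint): the same for the wide tray: 0 is home, 0.11 is out at the stop; starts 0 to 0.012 out; about 2 N of friction. Its pocket is 106 mm wide inside, 44 mm from front wall to housing when shut, and its floor is 20 mm above the table, 36 mm below the top of the front wall.
- sprocket: dark steel chain sprocket, 38 mm across its body (48 over the teeth), 12 mm thick, lying flat and loose in the wide tray, about 115 to 145 mm behind the lip, at first hidden under the housing roof. Origin at the centre of its underside. It rides along with the tray.
- nut_pot: small open aluminium pot, 52 mm across, 40 mm high, standing on the bench its centre about 100 to 130 mm in front of the middle tray. Origin at the centre of its underside.
- flat_file: short flat file with wooden handle, 150 mm long, 18 mm wide, 12 mm high, lying on the roof of the middle module. Origin on its underside.
- oil_bottle: orange plastic bottle, 68 mm across, 160 mm high, at the right of the bench. Origin at the centre of its underside.
- spark_plug: white and steel spark plug, 21 mm across, 55 mm high, standing at the left. Origin at the centre of its underside.
- chain_carton: cardboard carton 120 x 90 x 50 mm, at the left of the magazine. Origin at the centre of its underside.
- combi_wrench: steel wrench lying at the right, near the robot. Origin on its underside.
- grease_tin: aluminium tin, 76 mm across, 55 mm high, at the right of the magazine. Origin at the centre of its underside.

How it is judged (in metres and radians):
On the way, in this order (a step that is already met when the one before it is completed fails the run):
1. the narrow tray is fully home (within 8 mm) while the wide tray is still shut (less than 30 mm out) (value of joint narrow_tray below 0.008 m and value of joint wide_tray below 0.03 m), for 0.2 s.
2. the wide tray is drawn out to its stop (within 8 mm) (value of joint wide_tray above 0.102 m and value of joint narrow_tray below 0.008 m), for 0.2 s.
At the end, for the whole second after the job is handed in: the wide tray stands still, out to its stop (within 8 mm); the narrow and middle trays are home (within 8 mm); the sprocket lies at rest in the wide tray (all of step 2 and value of joint middle_tray below 0.008 m and velocity of joint wide_tray below 0.01 m/s and height (world z) of sprocket below 0.03 m and x of sprocket in the frame of wide_lip between 0.01 and 0.225 m and linear speed of sprocket below 0.02 m/s); the robot touches nothing.
It fails at once if the wide tray's front wall is pinched: inner and outer face pressed at once (over 1 N each) (contact force between the fingers and wide_tray_c4 above 1 N and (contact force between the fingers and wide_tray_c5 above 1 N or contact force between the fingers and wide_tray_c6 above 1 N)).
It fails at once if the wide tray is drawn (over 40 mm) while the narrow tray still stands out (over 15 mm) (value of joint wide_tray above 0.04 m and value of joint narrow_tray above 0.015 m).
It fails at once if the middle tray is drawn out (over 15 mm) (value of joint middle_tray above 0.015 m).
It fails at once if the sprocket is lifted (over 20 mm off the tray floor) (height (world z) of sprocket above 0.04 m).
It fails at once if another thing on the bench is disturbed (moved over 25 mm) (distance of any of nut_pot, flat_file, oil_bottle, spark_plug, chain_carton, combi_wrench, grease_tin from where it was at the start of the episode above 0.025 m).
It also fails if it takes over 48 s, if anything falls off the work surface, if the arm or the gripper's body presses on something with over 40 N, if the wrist force passes 120 N, or if a joint passes its speed limit or range.

ROBOT

A 7-joint arm with a two-finger parallel gripper is mounted at the origin on the work surface. World frame = base frame: x ahead of the robot, y to its left, z up, the work surface at z = 0. Lengths are in mm, angles in degrees, forces in N, time in s.
With the tool pointing down it reaches from about 425 to 875 mm from the base axis. Payload 8.4 kg.
Tool frame: the origin (TCP) lies on the centre line of the jaws, within the pads' length; the fingertips stand 8 mm ahead of it and the grasp point (between the pads) lies 11 mm behind it; z points along the fingers, y is the line along which they close (so a half turn about z gives the same grasp; the last joint's range is limited). The gripper opens to 87 mm and grips with 3 to 60 N. Pads are 19 mm wide; open, the fingers measure 117 mm over their backs; the gripper's body (75 mm by 190 mm) begins 51 mm behind the grasp point.
Start: joints at [65.134, 19.091, 2.286, 83.961, -0.768, 76.965, -3.352], TCP at [213.554, -613.888, 230.546] pointing down, gripper open.
Joint ranges: [-147.57, 147.57], [-21.85, 119.76], [-74.77, 79.35], [14.55, 137.4], [-85.83, 265.84], [4.83, 119.75], [-152.11, 152.11]. Speed limits (degrees/s): [127.2, 127.2, 159.86, 159.86, 180, 180, 180].

INTERFACE

Orientations are given as a 3x3 rotation matrix whose columns are the frame's x, y, z axes.
In Python, from cell import r gives the robot as it stands. The module is installed in compiled form; this text tells all that it offers.
- The arm moves only by the tool servo_tool, never from a script. Its argument "moves" is a list of rows, each an object of numbers: "rx", "ry", "rz": the turn, a rotation vector about the tool's x, y, z in degrees; "dx", "dy", "dz": the shift along the tool's x, y, z in m; "gripper": the finger opening in m, from 0 to 0.087. In form: [{"rx": .., "ry": .., "rz": .., "dx": .., "dy": .., "dz": .., "gripper": ..}, ...]. A call has 1 to 20 rows; each row is the pose to reach, as a shift and turn from the pose commanded when the call began, along the tool's axes at that moment; what a row does not reach only later rows make up. A row lasts 1/10 s, in which the tool goes at most 50 mm and 8.59 degrees, less where a joint would pass 70% of its speed; a pose out of reach is approached as far as the arm can. A call with a gripper value outside its range is refused whole. The fingers move at their own pace and stop on an object; "force" is the grip in N (left out, the last holds). Time passes only in rows, so rows that repeat a pose let the fingers close. It gives the time, the measured TCP pose, the force, the opening and the grip force at its end, in the units of the state.
- r.state(): the state, without advancing time (a new reading comes with each control period).
- r.get_image(name): name is "scene" or "top" or "wrist"; returns the picture (420x560x3 uint8, blue, green, red); there is no depth.
- r.camera_info(name): a dict with "mtx" (3x3 intrinsics, pixels), "k1" (the pictures are not rectified: a ray, as slopes to the right and down, at radius r is drawn at 1 + k1 r^2 times it, then the intrinsics apply), "R" (3x3) and "t" (3): a world point X has camera coordinates R X + t. Camera axes: x right, y down, z forward; pixel columns grow to the right and rows downward; lengths in mm; the calibration is good to about 2 mm. A picture is of the moment at which its call begins: read the wrist's pose just before it. camera_info takes no time and is no camera call; for the wrist camera it gives the pose at the moment of the call.
- r.close_job(): hands the job in; it is judged then, once.
The state is a dict: "time_s": time; "joint_positions": joint angles; "joint_vel": joint speeds; "joint_torque": joint torques, N m; "position": TCP position; "orientation": TCP orientation; "ft_force": force on the tool from outside, world axes, zero at the start; "wrist_torque": the same for the moment, N m; "width": finger opening in mm; "grasp_force": force on a finger pad.
Only numpy, scipy, OpenCV 4.12 (cv2) and the standard library are available. Lean on these libraries where they do the work, as an engineer would, in place of code of your own. Each camera call takes 0.05 s, during which the arm holds its last target. There are 200 camera calls.

## Working session

There is one attempt and no reset: what is moved stays moved. The work goes in short steps, Python scripts to look and compute and a tool call to move; the robot and the scene stay as the last step left them, time stands still between calls to the robot, and variables do not carry over. Pictures are saved under pics/ and viewed, at most 10 in all, crops included, and the job is handed in when it is done.

Besides the shell and the picture viewer there is one more tool, called after "Call:" as name([rows], argument=value, ...), one row to a line, values as JSON. servo_tool: Moves the arm, as the interface text tells. Its arguments: {"type":"object","properties":{"moves":{"type":"array","items":{"type":"object","properties":{"rx":{"type":"number"},"ry":{"type":"number"},"rz":{"type":"number"},"dx":{"type":"number"},"dy":{"type":"number"},"dz":{"type":"number"},"gripper":{"type":"number"}}}},"force":{"type":"number"}},"required":["moves"]}

```bash
mkdir -p pics; cat > h.py <<'E'
import numpy as np,cv2
from cell import r
def pix(name,X,c=None):
    c=c or r.camera_info(name);p=np.array(c['R'])@np.array(X,float)+np.array(c['t']).ravel();s=p[:2]/p[2];s=s*(1+c['k1']*(s@s));m=np.array(c['mtx']);return m[0,0]*s[0]+m[0,2],m[1,1]*s[1]+m[1,2]
def world(name,u,v,z,c=None):
    c=c or r.camera_info(name)
    d=cv2.undistortPoints(np.array([[[u,v]]],float),np.array(c['mtx'],float),np.array([c['k1'],0,0,0.]))[0,0]
    R=np.array(c['R']);C=-R.T@np.array(c['t']).ravel();w=R.T@np.array([d[0],d[1],1]);return C+w*(z-C[2])/w[2]
E
python3 - <<'E'
from h import *
for n in('scene','top'):
    cv2.imwrite(f'pics/{n}0.png',cv2.resize(r.get_image(n),(784,588)))
    c=r.camera_info(n);print(n,-np.array(c['R']).T@np.array(c['t']).ravel())
s=r.state();print(s['time_s'],s['position'],s['orientation'],s['ft_force'])
E
```

```text
scene [1335.12310005  220.24609874  834.22806032]
top [ 314.56059557   -9.52406575 1554.54684368]
0.1 [ 213.41691985 -613.52996049  229.78064553] [[ 9.44473090e-01  3.28588299e-01 -5.57668799e-04]
 [ 3.28588758e-01 -9.44472192e-01  1.30649235e-03]
 [-9.74045734e-05 -1.41719057e-03 -9.99998991e-01]] [-0.57356478 -0.76123794  0.33435566]
```

View pics/top0.png

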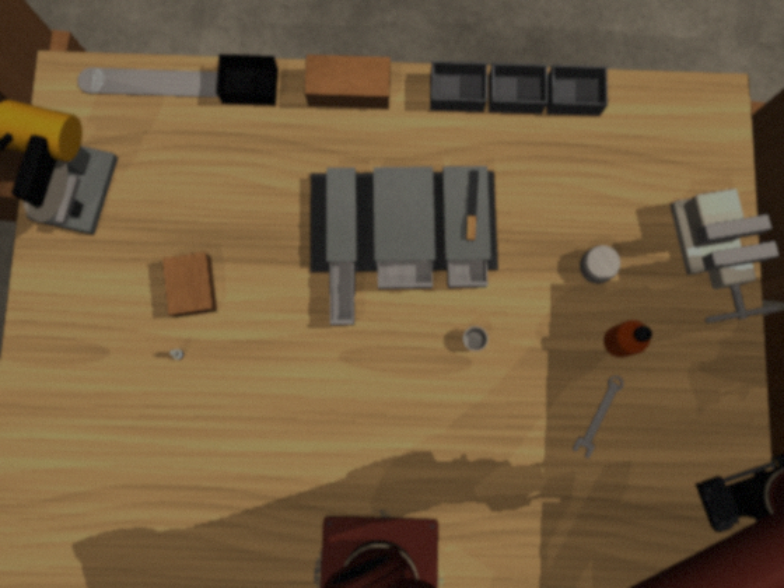

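View pics/scene0.png

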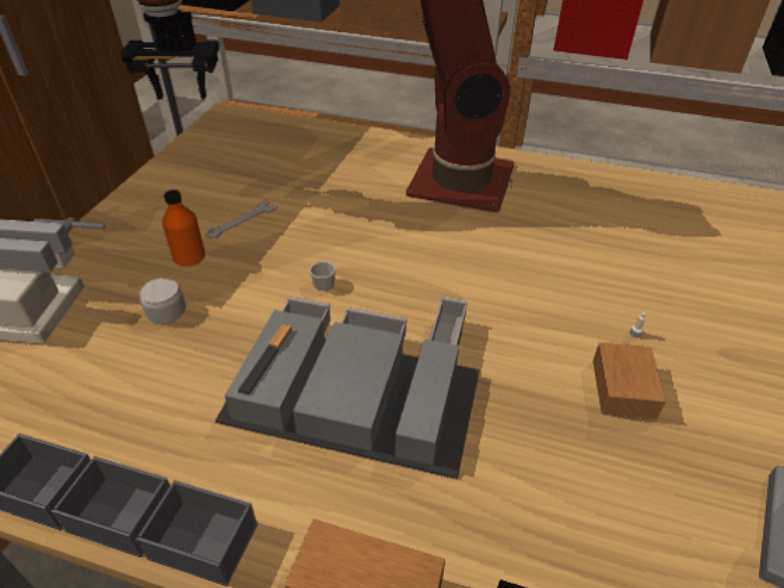

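The top view shows the narrow tray at left, out, with its lip near (342,322). The wide tray is in the centre, lip near (405,286), and the middle tray is at right with the pot at (475,338). I'll enlarge for accurate pixels.

```bash
python3 - <<'E'
from h import *
im=r.get_image('top')[110:260,210:365]
cv2.imwrite('pics/crop.png',cv2.resize(im,None,fx=3.8,fy=3.8,interpolation=cv2.INTER_CUBIC)[:600]*1)
E
```

```text
(no output)
```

View pics/crop.png

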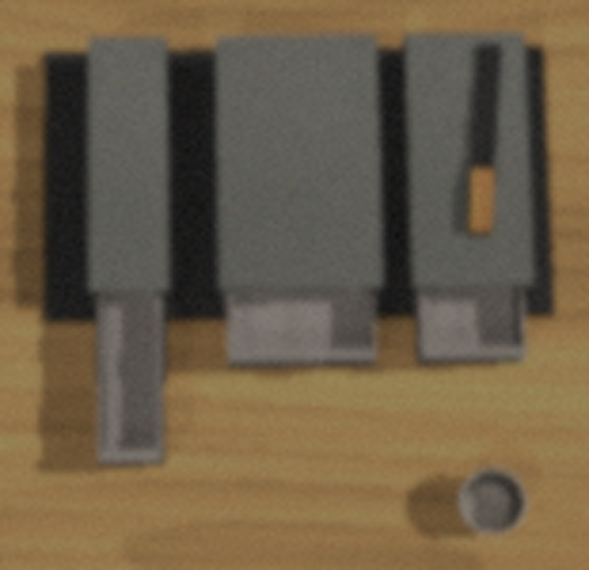

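The crop shows the narrow lip from (97,464) to (163,463), the wide lip from (228,363) to (376,362), and the middle lip from (418,361) to (524,359). The pot is centred at (492,500).

```bash
python3 - <<'E'
from h import *
P={'n':[(97,464),(163,463),55],'w':[(228,363),(376,362),55],'m':[(418,361),(524,359),55],'nroof':[(88,292),(169,291),68],'wroof':[(218,289),(385,287),68],'wroofback':[(217,36),(375,36),68],'mroof':[(412,287),(533,285),68],'pot':[(460,500),(524,500),40]}
for k,(a,b,z) in P.items():
    A,B=[world('top',210+(p[0]+.5)/3.8-.5,110+(p[1]+.5)/3.8-.5,z) for p in(a,b)]
    print(k,A.round(1),B.round(1),((A+B)/2).round(1),np.linalg.norm(A-B).round(1),'yaw',np.degrees(np.arctan2(A[0]-B[0],A[1]-B[1])).round(2))
s=r.state();T=np.array(s['orientation']);print(s['joint_positions'])
E
```

```text
n [494.  118.1  55. ] [496.1  68.9  55. ] [495.1  93.5  55. ] 49.3 yaw -2.53
w [573.4  22.8  55. ] [577.5 -88.8  55. ] [575.4 -33.   55. ] 111.7 yaw -2.09
m [ 579.2 -120.5   55. ] [ 583.1 -200.7   55. ] [ 581.1 -160.6   55. ] 80.2 yaw -2.8
nroof [622.1 129.5  68. ] [624.7  68.7  68. ] [623.4  99.1  68. ] 60.8 yaw -2.45
wroof [627.4  31.9  68. ] [632.7 -93.8  68. ] [630.1 -30.9  68. ] 125.8 yaw -2.43
wroofback [826.2  39.3  68. ] [830.1 -82.3  68. ] [828.1 -21.5  68. ] 121.7 yaw -1.83
mroof [ 633.3 -114.1   68. ] [ 637.6 -205.4   68. ] [ 635.5 -159.8   68. ] 91.4 yaw -2.7
pot [ 476.4 -155.    40. ] [ 477.8 -203.3   40. ] [ 477.1 -179.2   40. ] 48.3 yaw -1.65
[65.13434388 19.12138993  2.2845892  83.99809631 -0.76769953 76.96491626
 -3.35074011]
```

Call:
servo_tool([
  {"dx":0.04,"dy":-0.023,"rz":4,"gripper":0},
  {"dx":0.08,"dy":-0.046,"rz":8,"gripper":0},
  {"dx":0.12,"dy":-0.07,"rz":12,"gripper":0},
  {"dx":0.16,"dy":-0.093,"rz":16.7,"gripper":0},
  {"dx":0.2,"dy":-0.117,"rz":16.7,"gripper":0},
  {"dx":0.24,"dy":-0.14,"rz":16.7,"gripper":0},
  {"dx":0.28,"dy":-0.165,"rz":16.7,"gripper":0},
  {"dx":0.32,"dy":-0.187,"rz":16.7,"gripper":0},
  {"dx":0.355,"dy":-0.21,"rz":16.7,"gripper":0},
  {"dx":0.364,"dy":-0.25,"rz":16.7,"gripper":0},
  {"dx":0.373,"dy":-0.29,"rz":16.7,"gripper":0},
  {"dx":0.382,"dy":-0.33,"rz":16.7,"gripper":0},
  {"dx":0.391,"dy":-0.37,"rz":16.7,"gripper":0},
  {"dx":0.4,"dy":-0.41,"rz":16.7,"gripper":0},
  {"dx":0.41,"dy":-0.45,"rz":16.7,"gripper":0},
  {"dx":0.42,"dy":-0.49,"rz":16.7,"gripper":0},
  {"dx":0.43,"dy":-0.53,"rz":16.7,"gripper":0},
  {"dx":0.44,"dy":-0.57,"rz":16.7,"gripper":0},
  {"dx":0.445,"dy":-0.59,"rz":16.7,"gripper":0},
  {"dx":0.445,"dy":-0.59,"rz":16.7,"gripper":0},
])

```text
validation failed for argument at $.mo...
```

```bash
python3 - <<'E'
from h import *
s=r.state();print(s['time_s'],s['position'],np.array(s['orientation']).round(4).tolist(),s['ft_force'],s['width'])
cv2.imwrite('pics/wr.png',r.get_image('wrist'))
E
```

```text
0.15 [ 213.43785639 -613.59562215  229.88695335] [[0.9445, 0.3286, -0.0005], [0.3286, -0.9445, 0.0011], [-0.0001, -0.0012, -1.0]] [ 0.22517712 -1.14689181 -0.46823388] 87.09456483911055
```

View pics/wr.png

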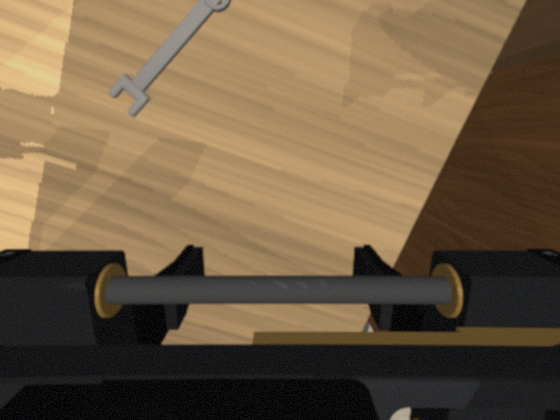

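The wrist picture shows the wrench and the bench edge at right, so the arm has not moved and the call was refused. I'll try a single row to see what the validator wants.

Call:
servo_tool([
  {"rx":0,"ry":0,"rz":4,"dx":0.04,"dy":-0.023,"dz":0,"gripper":0.0},
])

```text
time_s: 0.3
position: [238.2, -582.4, 229.7]
orientation: [[0.967, 0.253, -0.003], [0.253, -0.967, -0.001], [-0.004, 0.0, -1.0]]
ft_force: [0.7, -0.3, 0.4]
width: 84.1
grasp_force: 0.0
```

Call:
servo_tool([
  {"rx":0,"ry":0,"rz":4,"dx":0.038,"dy":-0.026,"dz":0,"gripper":0},
  {"rx":0,"ry":0,"rz":8,"dx":0.076,"dy":-0.052,"dz":0,"gripper":0},
  {"rx":0,"ry":0,"rz":12.7,"dx":0.114,"dy":-0.078,"dz":0,"gripper":0},
  {"rx":0,"ry":0,"rz":12.7,"dx":0.152,"dy":-0.104,"dz":0,"gripper":0},
  {"rx":0,"ry":0,"rz":12.7,"dx":0.19,"dy":-0.13,"dz":0,"gripper":0},
  {"rx":0,"ry":0,"rz":12.7,"dx":0.228,"dy":-0.156,"dz":0,"gripper":0},
  {"rx":0,"ry":0,"rz":12.7,"dx":0.265,"dy":-0.182,"dz":0,"gripper":0},
  {"rx":0,"ry":0,"rz":12.7,"dx":0.301,"dy":-0.207,"dz":0,"gripper":0},
  {"rx":0,"ry":0,"rz":12.7,"dx":0.308,"dy":-0.25,"dz":0,"gripper":0},
  {"rx":0,"ry":0,"rz":12.7,"dx":0.315,"dy":-0.293,"dz":0,"gripper":0},
  {"rx":0,"ry":0,"rz":12.7,"dx":0.322,"dy":-0.336,"dz":0,"gripper":0},
  {"rx":0,"ry":0,"rz":12.7,"dx":0.329,"dy":-0.379,"dz":0,"gripper":0},
  {"rx":0,"ry":0,"rz":12.7,"dx":0.336,"dy":-0.422,"dz":0,"gripper":0},
  {"rx":0,"ry":0,"rz":12.7,"dx":0.343,"dy":-0.465,"dz":0,"gripper":0},
  {"rx":0,"ry":0,"rz":12.7,"dx":0.35,"dy":-0.508,"dz":0,"gripper":0},
  {"rx":0,"ry":0,"rz":12.7,"dx":0.357,"dy":-0.55,"dz":0,"gripper":0},
  {"rx":0,"ry":0,"rz":12.7,"dx":0.362,"dy":-0.58,"dz":0,"gripper":0},
  {"rx":0,"ry":0,"rz":12.7,"dx":0.3645,"dy":-0.594,"dz":0,"gripper":0},
  {"rx":0,"ry":0,"rz":12.7,"dx":0.3645,"dy":-0.594,"dz":0,"gripper":0},
])

```text
time_s: 2.2
position: [439.6, 91.9, 230.7]
orientation: [[0.999, 0.047, 0.0], [0.047, -0.999, 0.0], [0.0, -0.0, -1.0]]
ft_force: [0.7, -0.2, -0.5]
width: 0.2
grasp_force: 0.0
```

```bash
python3 - <<'E'
from h import *
s=r.state();print(s['time_s'],s['position'],np.array(s['orientation']).round(4).tolist(),s['ft_force'],s['width'])
cv2.imwrite('pics/wr2.png',r.get_image('wrist'))
E
```

```text
2.2 [439.59149064  91.85168148 230.6906387 ] [[0.9989, 0.0472, 0.0003], [0.0472, -0.9989, 0.0003], [0.0003, -0.0003, -1.0]] [ 0.68492903 -0.24050577 -0.51821029] 0.24663544650246585
```

View pics/wr2.png

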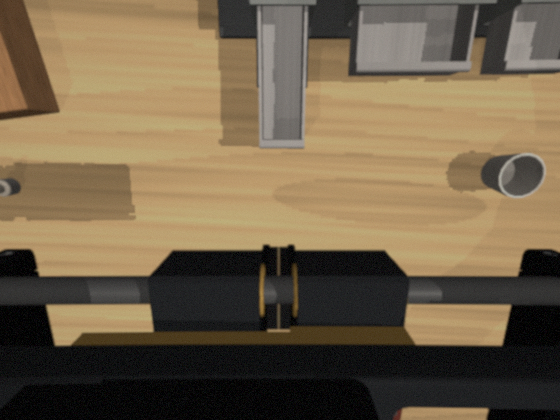

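The wrist view shows the narrow lip's outer edge from (260,147) to (304,147) and the wide lip's from (352,73) to (471,72). The fingers are closed and clear of everything.

```bash
python3 - <<'E'
from h import *
c=r.camera_info('wrist')
for k,a,b in(('n',(260,147),(304,147)),('w',(352,73),(471,72)),('roofedge n',(258,5),(308,5))):
    A,B=world('wrist',*a,55,c),world('wrist',*b,55,c);print(k,A.round(1),B.round(1),((A+B)/2).round(1),np.linalg.norm(A-B).round(1))
E
```

```text
n [497.  112.6  55. ] [499.1  65.6  55. ] [498.1  89.1  55. ] 47.0
w [572.9  22.7  55. ] [578.1 -94.7  55. ] [575.5 -36.   55. ] 117.5
roofedge n [627.1 118.   55. ] [629.2  70.8  55. ] [628.2  94.4  55. ] 47.2
```

Call:
servo_tool([
  {"rx":0,"ry":0,"rz":0,"dx":0,"dy":0,"dz":0.035,"gripper":0},
  {"rx":0,"ry":0,"rz":0,"dx":0,"dy":0,"dz":0.07,"gripper":0},
  {"rx":0,"ry":0,"rz":0,"dx":0,"dy":0,"dz":0.105,"gripper":0},
  {"rx":0,"ry":0,"rz":0,"dx":0,"dy":0,"dz":0.14,"gripper":0},
  {"rx":0,"ry":0,"rz":0,"dx":0,"dy":0,"dz":0.17,"gripper":0},
  {"rx":0,"ry":0,"rz":0,"dx":0.01,"dy":0,"dz":0.187,"gripper":0},
  {"rx":0,"ry":0,"rz":0,"dx":0.03,"dy":0,"dz":0.187,"gripper":0},
  {"rx":0,"ry":0,"rz":0,"dx":0.04,"dy":0,"dz":0.187,"gripper":0},
  {"rx":0,"ry":0,"rz":0,"dx":0.045,"dy":0,"dz":0.187,"gripper":0},
  {"rx":0,"ry":0,"rz":0,"dx":0.05,"dy":0,"dz":0.187,"gripper":0},
  {"rx":0,"ry":0,"rz":0,"dx":0.055,"dy":0,"dz":0.187,"gripper":0},
  {"rx":0,"ry":0,"rz":0,"dx":0.062,"dy":0,"dz":0.187,"gripper":0},
  {"rx":0,"ry":0,"rz":0,"dx":0.069,"dy":0,"dz":0.187,"gripper":0},
  {"rx":0,"ry":0,"rz":0,"dx":0.076,"dy":0,"dz":0.187,"gripper":0},
  {"rx":0,"ry":0,"rz":0,"dx":0.083,"dy":0,"dz":0.187,"gripper":0},
  {"rx":0,"ry":0,"rz":0,"dx":0.09,"dy":0,"dz":0.187,"gripper":0},
  {"rx":0,"ry":0,"rz":0,"dx":0.097,"dy":0,"dz":0.187,"gripper":0},
  {"rx":0,"ry":0,"rz":0,"dx":0.104,"dy":0,"dz":0.187,"gripper":0},
  {"rx":0,"ry":0,"rz":0,"dx":0.108,"dy":0,"dz":0.187,"gripper":0},
  {"rx":0,"ry":0,"rz":0,"dx":0.11,"dy":0,"dz":0.187,"gripper":0},
])

```text
time_s: 4.25
position: [550.4, 94.6, 43.6]
orientation: [[0.999, 0.043, 0.0], [0.043, -0.999, 0.0], [0.0, -0.0, -1.0]]
ft_force: [-2.2, -1.6, 0.4]
width: 0.4
grasp_force: 1.0
```

Friction is about 2 N, so the tray is moving. I'll continue slowly to the stop.

Call:
servo_tool([
  {"rx":0,"ry":0,"rz":0,"dx":0.002,"dy":0,"dz":0,"gripper":0},
  {"rx":0,"ry":0,"rz":0,"dx":0.004,"dy":0,"dz":0,"gripper":0},
  {"rx":0,"ry":0,"rz":0,"dx":0.006,"dy":0,"dz":0,"gripper":0},
  {"rx":0,"ry":0,"rz":0,"dx":0.008,"dy":0,"dz":0,"gripper":0},
  {"rx":0,"ry":0,"rz":0,"dx":0.008,"dy":0,"dz":0,"gripper":0},
])

```text
time_s: 4.75
position: [558.2, 95.0, 43.6]
orientation: [[0.999, 0.043, 0.0], [0.043, -0.999, 0.0], [0.0, -0.0, -1.0]]
ft_force: [-0.3, -0.9, 0.6]
width: 0.5
grasp_force: 0.4
```

Call:
servo_tool([
  {"rx":0,"ry":0,"rz":0,"dx":0.002,"dy":0,"dz":0,"gripper":0},
  {"rx":0,"ry":0,"rz":0,"dx":0.004,"dy":0,"dz":0,"gripper":0},
  {"rx":0,"ry":0,"rz":0,"dx":0.006,"dy":0,"dz":0,"gripper":0},
  {"rx":0,"ry":0,"rz":0,"dx":0.006,"dy":0,"dz":0,"gripper":0},
])

```text
time_s: 5.15
position: [561.0, 95.1, 43.2]
orientation: [[0.999, 0.044, -0.006], [0.044, -0.999, -0.001], [-0.006, 0.001, -1.0]]
ft_force: [-15.8, -2.2, 11.8]
width: 0.5
grasp_force: 8.1
```

The narrow tray is on its stop. Next I'll back off, rise and move over the wide pocket.

Call:
servo_tool([
  {"rx":0,"ry":0,"rz":0,"dx":-0.01,"dy":0,"dz":0,"gripper":0},
  {"rx":0,"ry":0,"rz":0,"dx":-0.03,"dy":0,"dz":0,"gripper":0},
  {"rx":0,"ry":0,"rz":0,"dx":-0.03,"dy":0,"dz":-0.03,"gripper":0},
  {"rx":0,"ry":0,"rz":0,"dx":-0.03,"dy":0,"dz":-0.06,"gripper":0},
  {"rx":0,"ry":0,"rz":0,"dx":-0.03,"dy":0,"dz":-0.087,"gripper":0},
  {"rx":0,"ry":0,"rz":0,"dx":-0.01,"dy":0.03,"dz":-0.087,"gripper":0},
  {"rx":0,"ry":0,"rz":0,"dx":0.01,"dy":0.06,"dz":-0.087,"gripper":0},
  {"rx":0,"ry":0,"rz":0,"dx":0.025,"dy":0.09,"dz":-0.087,"gripper":0},
  {"rx":0,"ry":0,"rz":0,"dx":0.037,"dy":0.12,"dz":-0.087,"gripper":0},
  {"rx":0,"ry":0,"rz":0,"dx":0.037,"dy":0.131,"dz":-0.087,"gripper":0},
  {"rx":0,"ry":0,"rz":0,"dx":0.037,"dy":0.131,"dz":-0.087,"gripper":0},
])

```text
time_s: 6.25
position: [606.7, -36.1, 130.4]
orientation: [[0.999, 0.04, 0.0], [0.04, -0.999, -0.0], [0.0, 0.0, -1.0]]
ft_force: [0.4, 0.3, 0.1]
width: 1.0
grasp_force: 0.0
```

```bash
python3 - <<'E'
from h import *
s=r.state();print(s['time_s'],s['position'],np.array(s['orientation']).round(4).tolist(),s['ft_force'])
cv2.imwrite('pics/sc2.png',cv2.resize(r.get_image('scene')[180:350,150:370],None,fx=3.4,fy=3.4))
E
```

```text
6.25 [606.70935515 -36.0613172  130.41659402] [[0.9992, 0.0403, 0.0004], [0.0403, -0.9992, -0.0002], [0.0004, 0.0003, -1.0]] [0.39801432 0.32498662 0.07267471]
```

View pics/sc2.png

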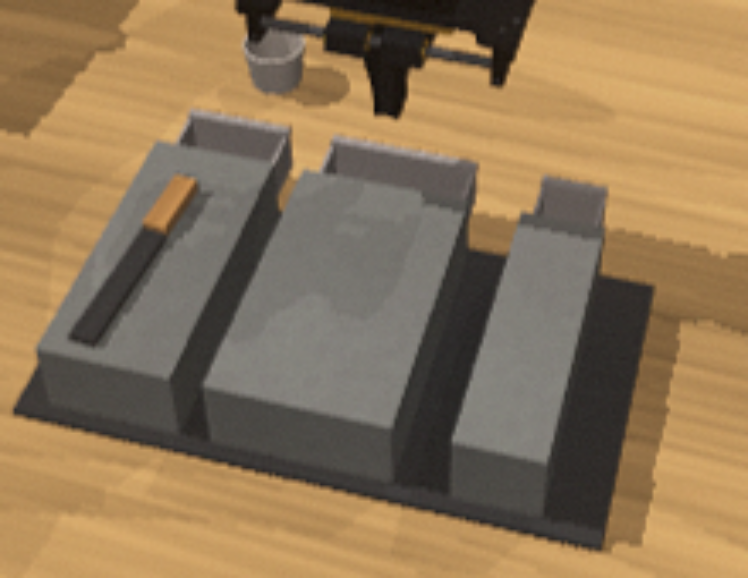

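The scene crop shows the narrow tray home and level with the others, and the fingertips (388,113) above the wide pocket. I'll lower into the pocket.

Call:
servo_tool([
  {"rx":0,"ry":0,"rz":0,"dx":0,"dy":0,"dz":0.025,"gripper":0},
  {"rx":0,"ry":0,"rz":0,"dx":0,"dy":0,"dz":0.05,"gripper":0},
  {"rx":0,"ry":0,"rz":0,"dx":0,"dy":0,"dz":0.065,"gripper":0},
  {"rx":0,"ry":0,"rz":0,"dx":0,"dy":0,"dz":0.08,"gripper":0},
  {"rx":0,"ry":0,"rz":0,"dx":0,"dy":0,"dz":0.091,"gripper":0},
  {"rx":0,"ry":0,"rz":0,"dx":0,"dy":0,"dz":0.091,"gripper":0},
])

```text
time_s: 6.9
position: [605.7, -33.8, 38.2]
orientation: [[0.999, 0.044, -0.002], [0.044, -0.999, 0.0], [-0.002, -0.0, -1.0]]
ft_force: [0.3, 0.6, 1.1]
width: 0.4
grasp_force: 0.0
```

Call:
servo_tool([
  {"rx":0,"ry":0,"rz":0,"dx":-0.004,"dy":0,"dz":0,"gripper":0},
  {"rx":0,"ry":0,"rz":0,"dx":-0.008,"dy":0,"dz":0,"gripper":0},
  {"rx":0,"ry":0,"rz":0,"dx":-0.012,"dy":0,"dz":0,"gripper":0},
  {"rx":0,"ry":0,"rz":0,"dx":-0.016,"dy":0,"dz":0,"gripper":0},
  {"rx":0,"ry":0,"rz":0,"dx":-0.02,"dy":0,"dz":0,"gripper":0},
  {"rx":0,"ry":0,"rz":0,"dx":-0.024,"dy":0,"dz":0,"gripper":0},
  {"rx":0,"ry":0,"rz":0,"dx":-0.03,"dy":0,"dz":0,"gripper":0},
])

```text
time_s: 7.6
position: [576.7, -35.5, 39.9]
orientation: [[0.999, 0.043, 0.001], [0.043, -0.999, 0.0], [0.001, 0.0, -1.0]]
ft_force: [3.2, -0.5, 1.7]
width: 0.6
grasp_force: 1.2
```

The hook is engaged and pulling with about 3 N.

Call:
servo_tool([
  {"rx":0,"ry":0,"rz":0,"dx":-0.005,"dy":0,"dz":0,"gripper":0},
  {"rx":0,"ry":0,"rz":0,"dx":-0.01,"dy":0,"dz":0,"gripper":0},
  {"rx":0,"ry":0,"rz":0,"dx":-0.015,"dy":0,"dz":0,"gripper":0},
  {"rx":0,"ry":0,"rz":0,"dx":-0.02,"dy":0,"dz":0,"gripper":0},
  {"rx":0,"ry":0,"rz":0,"dx":-0.025,"dy":0,"dz":0,"gripper":0},
  {"rx":0,"ry":0,"rz":0,"dx":-0.03,"dy":0,"dz":0,"gripper":0},
  {"rx":0,"ry":0,"rz":0,"dx":-0.035,"dy":0,"dz":0,"gripper":0},
  {"rx":0,"ry":0,"rz":0,"dx":-0.04,"dy":0,"dz":0,"gripper":0},
  {"rx":0,"ry":0,"rz":0,"dx":-0.045,"dy":0,"dz":0,"gripper":0},
  {"rx":0,"ry":0,"rz":0,"dx":-0.05,"dy":0,"dz":0,"gripper":0},
  {"rx":0,"ry":0,"rz":0,"dx":-0.055,"dy":0,"dz":0,"gripper":0},
  {"rx":0,"ry":0,"rz":0,"dx":-0.06,"dy":0,"dz":0,"gripper":0},
  {"rx":0,"ry":0,"rz":0,"dx":-0.065,"dy":0,"dz":0,"gripper":0},
  {"rx":0,"ry":0,"rz":0,"dx":-0.07,"dy":0,"dz":0,"gripper":0},
  {"rx":0,"ry":0,"rz":0,"dx":-0.075,"dy":0,"dz":0,"gripper":0},
  {"rx":0,"ry":0,"rz":0,"dx":-0.08,"dy":0,"dz":0,"gripper":0},
  {"rx":0,"ry":0,"rz":0,"dx":-0.083,"dy":0,"dz":0,"gripper":0},
])

```text
time_s: 9.3
position: [493.0, -39.2, 39.5]
orientation: [[0.999, 0.043, -0.0], [0.043, -0.999, -0.0], [-0.0, 0.0, -1.0]]
ft_force: [2.9, -1.6, -0.2]
width: 0.6
grasp_force: 1.1
```

Call:
servo_tool([
  {"rx":0,"ry":0,"rz":0,"dx":-0.002,"dy":0,"dz":0,"gripper":0},
  {"rx":0,"ry":0,"rz":0,"dx":-0.004,"dy":0,"dz":0,"gripper":0},
  {"rx":0,"ry":0,"rz":0,"dx":-0.006,"dy":0,"dz":0,"gripper":0},
  {"rx":0,"ry":0,"rz":0,"dx":-0.006,"dy":0,"dz":0,"gripper":0},
])

```text
time_s: 9.7
position: [487.4, -39.3, 39.5]
orientation: [[0.999, 0.043, -0.0], [0.043, -0.999, 0.0], [-0.0, -0.0, -1.0]]
ft_force: [2.3, -0.9, -0.4]
width: 0.2
grasp_force: 0.6
```

Call:
servo_tool([
  {"rx":0,"ry":0,"rz":0,"dx":-0.002,"dy":0,"dz":0,"gripper":0},
  {"rx":0,"ry":0,"rz":0,"dx":-0.004,"dy":0,"dz":0,"gripper":0},
  {"rx":0,"ry":0,"rz":0,"dx":-0.006,"dy":0,"dz":0,"gripper":0},
  {"rx":0,"ry":0,"rz":0,"dx":-0.006,"dy":0,"dz":0,"gripper":0},
])

```text
time_s: 10.1
position: [487.2, -39.0, 40.8]
orientation: [[0.999, 0.044, 0.012], [0.044, -0.999, 0.001], [0.012, -0.001, -1.0]]
ft_force: [23.3, -0.0, -17.5]
width: 0.3
grasp_force: 12.0
```

The tray is at its stop. I'll release the pressure, then lift clear.

Call:
servo_tool([
  {"rx":0,"ry":0,"rz":0,"dx":0.006,"dy":0,"dz":0,"gripper":0},
  {"rx":0,"ry":0,"rz":0,"dx":0.014,"dy":0,"dz":0,"gripper":0},
  {"rx":0,"ry":0,"rz":0,"dx":0.021,"dy":0,"dz":0,"gripper":0},
  {"rx":0,"ry":0,"rz":0,"dx":0.021,"dy":0,"dz":0,"gripper":0},
  {"rx":0,"ry":0,"rz":0,"dx":0.021,"dy":0,"dz":-0.02,"gripper":0},
  {"rx":0,"ry":0,"rz":0,"dx":0.021,"dy":0,"dz":-0.05,"gripper":0},
  {"rx":0,"ry":0,"rz":0,"dx":0.021,"dy":0,"dz":-0.08,"gripper":0},
  {"rx":0,"ry":0,"rz":0,"dx":0.021,"dy":0,"dz":-0.12,"gripper":0},
  {"rx":0,"ry":0,"rz":0,"dx":0.021,"dy":0,"dz":-0.16,"gripper":0},
  {"rx":0,"ry":0,"rz":0,"dx":0.021,"dy":0,"dz":-0.2,"gripper":0},
  {"rx":0,"ry":0,"rz":0,"dx":0.021,"dy":0,"dz":-0.2,"gripper":0},
  {"rx":0,"ry":0,"rz":0,"dx":0.021,"dy":0,"dz":-0.2,"gripper":0},
])

```text
time_s: 11.3
position: [502.7, -38.7, 240.0]
orientation: [[0.999, 0.043, 0.001], [0.043, -0.999, -0.0], [0.001, 0.0, -1.0]]
ft_force: [-0.4, 0.1, -1.1]
width: 0.9
grasp_force: 0.0
```

```bash
python3 - <<'E'
from h import *
s=r.state();print(s['time_s'],s['position'],s['ft_force'])
cv2.imwrite('pics/wr3.png',r.get_image('wrist'))
E
```

```text
11.3 [502.70925213 -38.68640656 240.01296244] [-0.43177126  0.10633342 -1.08060114]
```

View pics/wr3.png

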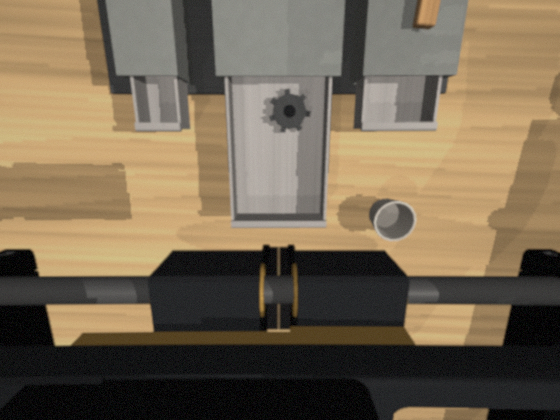

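The wide tray is fully out (lip at (279,226)) with the sprocket lying visible at (289,111). The narrow and middle trays are home, both lips at row 129.

```bash
python3 - <<'E'
from h import *
A,B,C=[world('wrist',*p,55) for p in((279,227),(158,130),(398,130))]
print(A,B,C,'out',((B+C)/2-A)[0])
if ((B+C)/2-A)[0]>100: print(r.close_job())
E
```

```text
[467.8406728  -40.53212068  55.        ] [571.53691378  94.1289796   55.        ] [ 582.54493116 -163.47497289   55.        ] out 109.20024967143087
the job is handed in; nothing more can be done
None
```

The narrow tray was pushed home and the wide tray drawn to its stop (about 109 mm out by camera). The sprocket lies visible in it, the middle tray is shut, and the job was handed in at about 11.4 s; no verdict came back.

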